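# Slide the dish stage to its red stop

## Task

Press down the yellow pad in the middle of the sliding stage to free its brake, and while keeping it pressed push the carriage along the rail until it rests against the red stop. Then let the pad come up so that the brake holds the carriage there, and draw back. Only press and push with the fingertips: lift nothing, never force the carriage along with its brake on, and leave alone the dish on the carriage and the loose things round the stage.

Things in the scene. Friction and masses are not known exactly. Their poses are not given: they have to be found in the camera images.
- stage: Fixed grey base plate of the sliding stage, 178 (x) x 420 (y) x 12 mm, screwed to the worktop. Origin: on the worktop under the middle of the rail; the rail runs along its y axis, its x axis points to the dish side, away from the robot (plate from x = -60 to +118 mm). An aluminium block 18 mm thick and 44 mm high closes each end of the rail at y = +-201 mm; a white scale runs along the near edge.
- carriage (a joint): Position in m of the black carriage along the stage's y axis; 0 is the middle of the rail. Block 96 (x) x 90 (y) mm, its top 40 mm above the worktop, 45 mm from its middle to either end face. With the brake on it holds against a push of about 10 N (dry friction); with the pad down it slides with about 1 N. It meets a stop when its middle is 57 mm from the stop's middle along the rail.
- pad (a joint): How far the yellow pad is pressed down, in m: 0 at rest (brake on), 0.009 fully down. It is sprung: the first movement and with it the release of the brake takes about 11 N (a downward push of less leaves the brake partly on), the full travel about 15 N; it comes up and brakes by itself when let go.
- pad_top (a point): Middle of the yellow pad's flat top face, which is also the middle of the carriage; 50 mm above the worktop at rest, 41 mm fully pressed. The pad is 46 (x) x 64 (y) mm; between two ridges across its y ends (7 mm thick, 6 mm above the face) 50 mm of the face are flat. A fingertip may push against a ridge or drag the pad by friction. Its axes are those of the stage.
- red_stop_top (a point): Middle of the top of the red stop, a fixed block 90 (x) x 24 (y) x 32 mm clamped over the rail, top 44 mm above the worktop. It stands on either side of the carriage. This is the stop to go to.
- grey_stop_top (a point): The same for the grey stop, an equal block on the other side of the carriage: not the one to go to.
- dish: Closed petri dish, 64 mm across and 15 mm high, fixed in the carriage's nest; origin under its middle, 80 mm from the pad's middle along the stage's +x, its top 37 mm above the worktop. Not to be touched.
- dropper_bottle: Loose amber dropper bottle, 35 mm across, 106 mm high, standing behind the stage; origin at its foot. Leave it alone.
- beaker: Loose empty glass beaker, 60 mm across, 71 mm high, standing behind the stage; origin at its foot. Leave it alone.
- marker: Loose white marker pen with a blue cap, 128 mm long, 13 mm thick, lying before the stage; origin at its underside. Leave it alone.

How it is judged:
On the way, in this order (a step that is already met when the one before it is completed fails the run):
1. the pad is pressed at least 3 mm down before the carriage has moved 15 mm (value of joint pad above 0.003 m and distance of pad_top from where it was at the start of the episode below 0.015 m), for 0.1 s.
2. with the pad still down (more than 1.5 mm) the carriage has come against the red stop (within 3 mm) (value of joint pad above 0.0015 m and horizontal distance between pad_top and red_stop_top below 0.06 m), for 0.1 s.
At the end, for the whole second after the job is handed in: The carriage rests against the red stop (gap under 3 mm), standing still, with the pad up (less than 1 mm down) so that the brake is on (horizontal distance between pad_top and red_stop_top below 0.06 m and value of joint pad below 0.001 m and velocity of joint carriage between -0.004 and 0.004 m/s); the robot touches nothing.
It fails at once if the dropper bottle is lifted or moved more than 15 mm (distance of dropper_bottle from where it was at the start of the episode above 0.015 m).
It fails at once if the beaker is lifted or moved more than 15 mm (distance of beaker from where it was at the start of the episode above 0.015 m).
It fails at once if the blue marker is lifted or moved more than 15 mm (distance of marker from where it was at the start of the episode above 0.015 m).
It fails at once if the robot touches the dish on the carriage (more than 1 N) (contact force between any of the fingers, the arm and dish above 1 N).
It fails at once if the carriage is forced along (faster than 20 mm/s) with its brake on (pad less than 0.5 mm down) (value of joint pad below 0.0005 m and (velocity of joint carriage above 0.02 m/s or velocity of joint carriage below -0.02 m/s)).
It also fails if it takes over 40 s, if anything falls off the work surface, if the arm or the gripper's body presses on something with over 40 N, if the wrist force passes 120 N, or if a joint passes its speed limit or range.

## Robot

A 6-joint arm with a two-finger parallel gripper is mounted at the origin on a cart in front of the work surface, level with it; the furniture and walls round the work are solid. World frame = base frame: x ahead of the robot, y to its left, z up, the work surface at z = 0. Lengths are in m, angles in rad, forces in N, time in s.
With the tool pointing down it reaches from about 0.3 to 0.875 m from the base axis. Payload 6.4 kg.
Tool frame: the origin (TCP) lies at the very end of the fingers, on their centre line; the grasp point (between the pads) lies ctrl.grip_point_offset behind it (ctrl.grip_point_offset is the distance from the TCP to the grasp point, in m); z points along the fingers, x is the direction in which the jaws open and shut, and the axes are right-handed (so a half turn about z gives the same grasp; the last joint's range is limited). The gripper opens to 85 mm and grips with 20 to 120 N. Pads are 22 mm wide; open, the fingers measure 114 mm over their backs; the gripper's body (76 mm by 85 mm) begins 54 mm behind the grasp point. The pads swing forward as they close: fully open they stand 13 mm farther back than shut.
Start: joints at [-1.467, 0.181, 1.607, -0, 1.354, -0.206], TCP at [0.175, -0.548, 0.231] pointing down, gripper open.
Joint ranges: [-2.99, 2.99], [-0.89, 2.07], [0.3, 2.58], [-1.14, 4.28], [0, 2.63], [-3.12, 3.12]. Speed limits (rad/s): [2.57, 2.57, 3.01, 3.14, 3.14, 3.14].

## Interface

Orientations are given as a unit quaternion [w, x, y, z].
In Python, from bench import get_obs, viewer, workorder, ctrl gives the robot as it stands. The module is installed in compiled form; this text tells all that it offers.
- The arm moves only by the tool move_arm, never from a script. Its argument "increments" is a list of rows, each an object of numbers: "tx", "ty", "tz": the shift along the tool's x, y, z in m; "turn": the turn about the tool's z in degrees. A call has 1 to 20 rows; each row is the pose to reach, as a shift and turn from the pose commanded when the call began, along the tool's axes at that moment; what a row does not reach only later rows make up. A row lasts 1/12 s, in which the tool goes at most 41.7 mm and 7.16 degrees, less where a joint would pass 70% of its speed; a pose out of reach is approached as far as the arm can. A call with a gripper value outside its range is refused whole. "gripper" is the opening, from 0 (shut) to 1 (fully open), set as the call begins (left out, the last holds). The fingers move at their own pace and stop on an object; the grip force is fixed at half the most. Time passes only in rows, so rows that repeat a pose let the fingers close. It gives the time, the measured TCP pose, the force and the opening at its end, in the units of the state.
- get_obs(): the state, without advancing time (a new reading comes with each control period).
- viewer.camera(name): name is "scene" or "top" or "wrist"; returns (picture, depth): 480x640x3 uint8, red, green, blue; 480x640 float32, m along the optical axis (not along the pixel's ray), 0 where there is no reading.
- viewer.get_calibration(name): a dict with "intrinsics" (3x3 intrinsics, pixels), "k1" (the pictures are not rectified: a ray, as slopes to the right and down, at radius r is drawn at 1 + k1 r^2 times it, then the intrinsics apply), "origin" and "attitude" of the camera in the world. Camera axes: x right, y up, looking along -z (the intrinsics and any distortion apply to the point x, -y, -z); pixel columns grow to the right and rows downward; lengths in m; the calibration is good to about 2 mm. A picture is of the moment at which its call begins: read the wrist's pose just before it. get_calibration takes no time and is no camera call; for the wrist camera it gives the pose at the moment of the call.
- workorder.hand_in(): hands the job in, once; it reports no verdict.
The state is a dict: "time_s": time; "q": joint angles; "dq": joint speeds; "joint_efforts": joint torques, N m; "eef_pos": TCP position; "eef_rot": TCP orientation; "wrist_force": force on the tool from outside, world axes, zero at the start; "torque": the same for the moment, N m; "opening": opening from 0.0 (shut) to 1.0 (fully open).
Only numpy, scipy, OpenCV 4.12 (cv2) and the standard library are available. Lean on these libraries where they do the work, as an engineer would, in place of code of your own. Each camera call takes 0.05 s, during which the arm holds its last target.

## Working session

There is one attempt and no reset: what is moved stays moved. The work goes in short steps, Python scripts to look and compute and a tool call to move; the robot and the scene stay as the last step left them, time stands still between calls to the robot, and variables do not carry over. Pictures are saved under pics/ and viewed, and the job is handed in when it is done.

Besides the shell and the picture viewer there is one more tool, called after ">>>" by a JSON object that holds its "api" and its "payload". move_arm: Moves the arm, as the interface text tells. Its arguments: {"type":"object","properties":{"increments":{"type":"array"},"gripper":{"type":"number"}},"required":["increments"]}

```bash
mkdir -p pics; python3 - <<'E'
from bench import get_obs, viewer, workorder, ctrl
import cv2, numpy as np
o=get_obs(); print(o, ctrl.grip_point_offset)
for n in ["scene","top"]:
    im,d=viewer.camera(n); cv2.imwrite(f"pics/{n}0.png",im[:,:,::-1]); np.savez(f"{n}0.npz",im=im,d=d)
    print(n,viewer.get_calibration(n))
E
```

```text
{'time_s': 0.0, 'q': array([-1.46729410e+00,  1.81565426e-01,  1.60799577e+00,  1.15189919e-05,
        1.35378894e+00, -2.06300133e-01]), 'dq': array([-0.00292798, -0.00103096,  0.00062864, -0.00050203,  0.00025873,
       -0.00291509]), 'joint_efforts': array([-1.59806506e-03, -4.44873512e+01, -3.51339304e+01, -1.64159628e-04,
        9.08099755e-03, -3.45311457e-05]), 'eef_pos': array([ 0.17526313, -0.54706698,  0.23037635]), 'eef_rot': array([-6.56234500e-04,  8.07733567e-01, -5.89547040e-01, -5.84445533e-04]), 'wrist_force': array([ 0.59604714, -1.01058755, -0.27109002]), 'torque': array([-0.02372059,  0.01257226, -0.0214202 ]), 'opening': 1.0026571840764005} 0.0187
scene {'intrinsics': array([[480.59753661,   0.        , 312.05541221],
       [  0.        , 480.59753661, 244.67351513],
       [  0.        ,   0.        ,   1.        ]]), 'k1': -0.06604473064906019, 'origin': array([0.19749687, 0.59348768, 0.46711688]), 'attitude': array([-0.19792369, -0.11377665,  0.49743257,  0.83692408])}
top {'intrinsics': array([[539.16823843,   0.        , 323.28130479],
       [  0.        , 539.16823843, 233.07682742],
       [  0.        ,   0.        ,   1.        ]]), 'k1': -0.12496569592497067, 'origin': array([ 0.42640984, -0.09711736,  0.92474673]), 'attitude': array([-0.70133481, -0.05677676,  0.05160811,  0.70869069])}
```

View pics/top0.png

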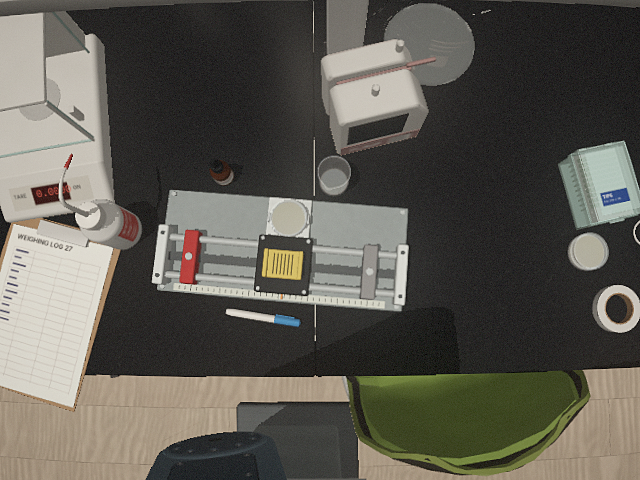

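View pics/scene0.png

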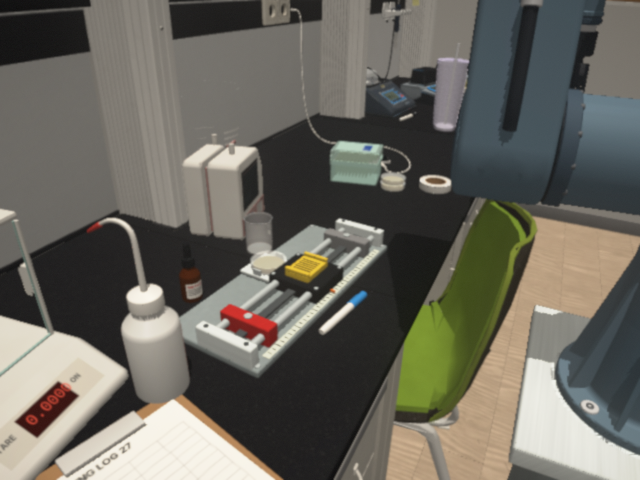

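The top view shows the yellow pad at about (283,264), the red stop at (190,256) on the left (+y), the grey stop at (370,270), the dish at (289,217) behind the pad, and the marker at (262,317). Next I'll measure these by casting rays.

```bash
cat > h.py <<'E'
import numpy as np, cv2
from scipy.spatial.transform import Rotation as R
def ray(c,uv):
    K=c["intrinsics"];k=c["k1"]
    p=(np.array(uv,float)-K[:2,2])/K[0,0]
    s=p.copy()
    for _ in range(30): s=p/(1+k*(s@s))
    a=c["attitude"]; r=R.from_quat([a[1],a[2],a[3],a[0]])
    return np.array(c["origin"]), r.apply([s[0],-s[1],-1])
def onplane(c,uv,z):
    o,d=ray(c,uv); return o+d*(z-o[2])/d[2]
def proj(c,P):
    a=c["attitude"]; r=R.from_quat([a[1],a[2],a[3],a[0]])
    v=r.inv().apply(np.array(P)-c["origin"]); s=np.array([v[0],-v[1]])/-v[2]
    return s*(1+c["k1"]*(s@s))*c["intrinsics"][0,0]+c["intrinsics"][:2,2]
def tri(c1,u1,c2,u2):
    o1,d1=ray(c1,u1);o2,d2=ray(c2,u2)
    A=np.stack([d1,-d2],1);t=np.linalg.lstsq(A,o2-o1,rcond=None)[0]
    a=o1+t[0]*d1;b=o2+t[1]*d2
    return (a+b)/2,np.linalg.norm(a-b)
def blob(im,lo,hi,roi):
    h=cv2.cvtColor(im,cv2.COLOR_RGB2HSV); m=cv2.inRange(h,lo,hi)
    w=np.zeros_like(m);x0,y0,x1,y1=roi;w[y0:y1,x0:x1]=m[y0:y1,x0:x1]
    w=cv2.morphologyEx(w,cv2.MORPH_CLOSE,np.ones((7,7)))
    cs,_=cv2.findContours(w,cv2.RETR_EXTERNAL,cv2.CHAIN_APPROX_NONE)
    return max(cs,key=cv2.contourArea)
E
python3 - <<'E'
from h import *
from bench import viewer
c=viewer.get_calibration("top"); im=np.load("top0.npz")["im"]; d=np.load("top0.npz")["d"]
y=blob(im,(18,90,90),(35,255,255),(230,230,330,300)); r=blob(im,(0,120,80),(8,255,255),(165,215,215,300))
for n,b,z in [("pad",y,.053),("red",r,.044)]:
    rc=cv2.minAreaRect(b); print(n,rc, onplane(c,rc[0],z)); 
    bx=cv2.boxPoints(rc); print(np.array([onplane(c,p,z) for p in bx]).round(4)[:,:2].tolist())
    u,v=map(int,rc[0]); print("depth z", 0.9247-d[v,u])
for n,p,z in [("redtop?",(190,256),.044),("grey",(370,270),.044),("dish",(289,217),.037),("blkL",(160,256),.044),("blkR",(402,274),.044),("marker l",(227,313),.01),("marker r",(299,322),.01),("beaker",(333,175),.05),("drop",(218,168),.1)]:
    print(n,onplane(c,p,z).round(4))
cv2.imwrite("pics/top0z.png",cv2.resize(im[180:340,140:420,::-1],None,fx=2.8,fy=2.8,interpolation=cv2.INTER_CUBIC))
im=np.load("scene0.npz")["im"]
cv2.imwrite("pics/scene0z.png",cv2.resize(im[210:380,170:400,::-1],None,fx=3.4,fy=3.4,interpolation=cv2.INTER_CUBIC))
E
```

```text
pad ((282.04034423828125, 263.7861328125), (40.06619644165039, 28.934289932250977), 4.969740867614746) [ 0.51151439 -0.02389567  0.053     ]
[[0.4912, 0.0106], [0.5383, 0.0068], [0.5319, -0.0585], [0.485, -0.0542]]
depth z 0.045124292
red ((190.3231658935547, 256.5914611816406), (17.337751388549805, 53.890594482421875), 6.34019136428833) [0.52562991 0.12954098 0.044     ]
[[0.4829, 0.148], [0.5724, 0.1404], [0.5688, 0.111], [0.4796, 0.119]]
depth z 0.038449824
redtop? [0.5266 0.1301 0.044 ]
grey [ 0.5006 -0.1672  0.044 ]
dish [ 0.5916 -0.0341  0.037 ]
blkL [0.527  0.1811 0.044 ]
blkR [ 0.4934 -0.2196  0.044 ]
marker l [0.4329 0.0731 0.01  ]
marker r [ 0.4171 -0.0488  0.01  ]
beaker [ 0.6598 -0.1086  0.05  ]
drop [0.6606 0.0747 0.1   ]
```

View pics/top0z.png

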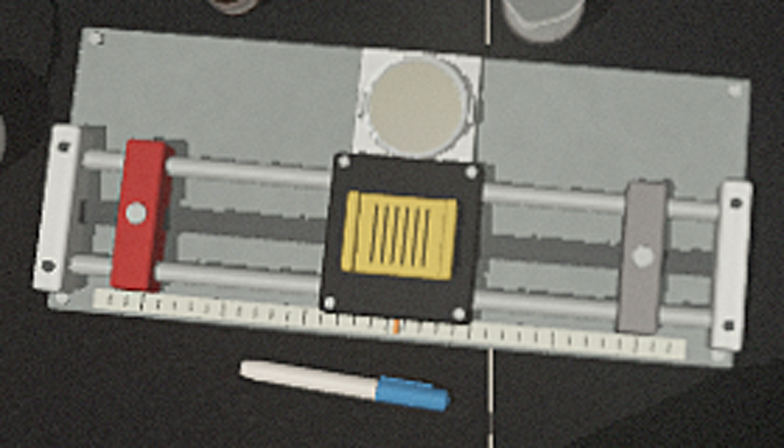

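View pics/scene0z.png

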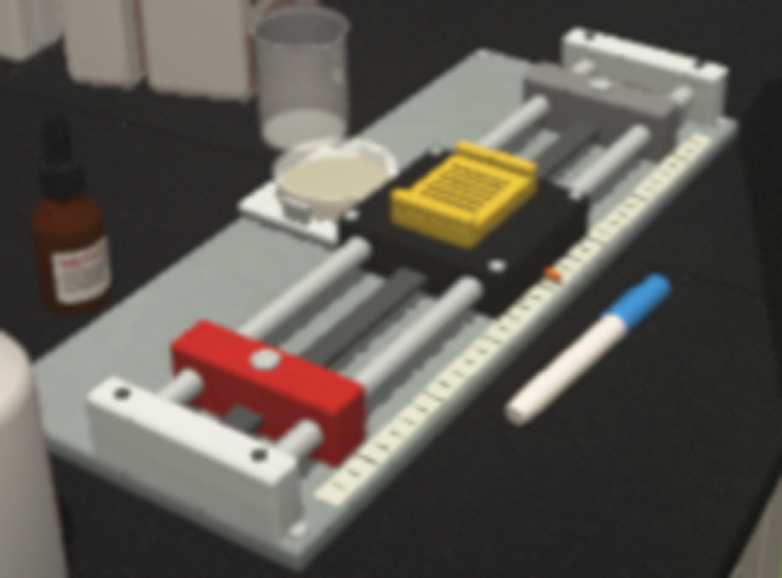

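>>> {"api": "move_arm", "payload": {"gripper": 0, "increments": [{"tx": -0.004,"ty": -0.005,"tz": 0.001,"turn": 0.2},{"tx": -0.016,"ty": -0.019,"tz": 0.004,"turn": 0.9},{"tx": -0.036,"ty": -0.043,"tz": 0.009,"turn": 2},{"tx": -0.059,"ty": -0.072,"tz": 0.015,"turn": 3.4},{"tx": -0.083,"ty": -0.101,"tz": 0.021,"turn": 4.7},{"tx": -0.107,"ty": -0.13,"tz": 0.027,"turn": 6.1},{"tx": -0.131,"ty": -0.158,"tz": 0.033,"turn": 7.5},{"tx": -0.154,"ty": -0.187,"tz": 0.039,"turn": 8.8},{"tx": -0.178,"ty": -0.216,"tz": 0.045,"turn": 10.2},{"tx": -0.202,"ty": -0.245,"tz": 0.051,"turn": 11.5},{"tx": -0.226,"ty": -0.274,"tz": 0.057,"turn": 12.9},{"tx": -0.249,"ty": -0.302,"tz": 0.063,"turn": 14.2},{"tx": -0.273,"ty": -0.331,"tz": 0.069,"turn": 15.6},{"tx": -0.297,"ty": -0.36,"tz": 0.075,"turn": 17},{"tx": -0.321,"ty": -0.389,"tz": 0.081,"turn": 18.3},{"tx": -0.345,"ty": -0.418,"tz": 0.087,"turn": 19.7},{"tx": -0.364,"ty": -0.442,"tz": 0.092,"turn": 20.8},{"tx": -0.38,"ty": -0.461,"tz": 0.096,"turn": 21.7},{"tx": -0.392,"ty": -0.475,"tz": 0.099,"turn": 22.4},{"tx": -0.396,"ty": -0.48,"tz": 0.1,"turn": 22.6}]}}

```text
time_s: 1.77
eef_pos: [0.5119, -0.0214, 0.1305]
eef_rot: [0.0, -0.677, 0.736, 0.001]
wrist_force: [-0.3, 1.7, 0.4]
opening: -0.003
```

```bash
python3 - <<'E'
from h import *
from bench import viewer,get_obs
o=get_obs(); print(o["eef_pos"],o["eef_rot"],o["wrist_force"])
x=R.from_quat(np.roll(o["eef_rot"],-1)).as_matrix(); print(x.round(3))
c=viewer.get_calibration("wrist"); im,d=viewer.camera("wrist")
print(c)
cv2.imwrite("pics/w1.png",im[:,:,::-1])
im,d=viewer.camera("scene");cv2.imwrite("pics/s1.png",im[:,:,::-1])
E
```

```text
[ 0.51192233 -0.02136484  0.13050613] [ 1.80301150e-06 -6.77315149e-01  7.35692684e-01  6.81222036e-04] [-0.30289467  1.67607366  0.42800437]
[[-0.082 -0.997 -0.001]
 [-0.997  0.082  0.001]
 [-0.001  0.001 -1.   ]]
{'intrinsics': array([[334.24202224,   0.        , 320.54568297],
       [  0.        , 334.24202224, 242.6029034 ],
       [  0.        ,   0.        ,   1.        ]]), 'k1': -0.006031649005638863, 'origin': array([ 0.59559117, -0.02916429,  0.27387975]), 'attitude': array([-0.6685318 ,  0.11190939, -0.12254148,  0.72493111])}
```

View pics/w1.png

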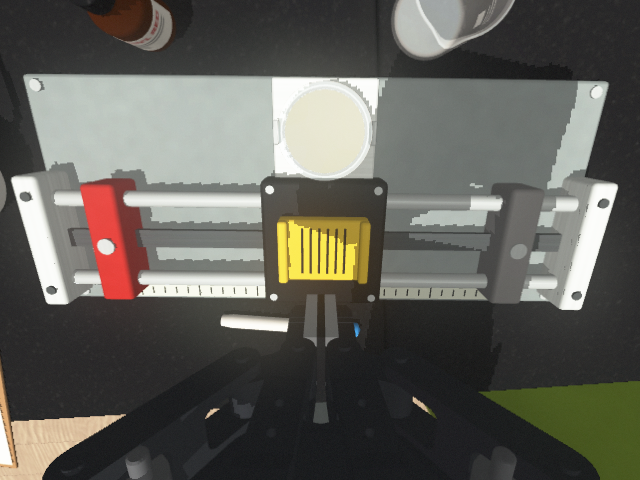

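View pics/s1.png

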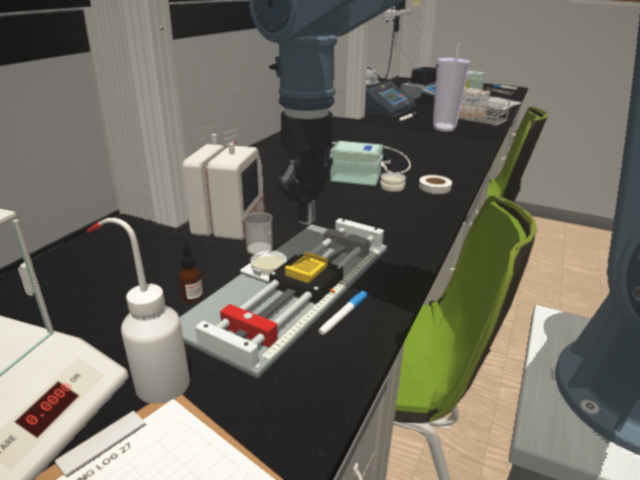

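The wrist view shows the pad centred at about (324,250), the red stop's top at about (110,240) and the shut fingertips at (321,295). I'll measure again from this view.

```bash
python3 - <<'E'
from h import *
from bench import viewer
c=viewer.get_calibration("wrist"); im=cv2.imread("pics/w1.png")[:,:,::-1].copy()
s=np.array([.0825,.9966])
for p,z in [((278,218),.056),((368,218),.056),((370,283),.056),((280,283),.056)]: print("pad",onplane(c,p,z).round(4))
for p,z in [((81,183),.044),((121,180),.044),((139,297),.044),((107,298),.044),((106,247),.047),((519,251),.047),((269,190),.041),((379,190),.041),((274,297),.041),((371,298),.041)]: print(p,onplane(c,p,z).round(4))
y=blob(im,(18,90,60),(35,255,255),(230,190,400,300)); rc=cv2.minAreaRect(y); print(rc,onplane(c,rc[0],.053))
print("dish",onplane(c,(326,131),.037), proj(c,[.5119,-.0214,.1305]))
E
```

```text
pad [0.5396 0.0027 0.056 ]
pad [ 0.5347 -0.0577  0.056 ]
pad [ 0.4862 -0.0575  0.056 ]
pad [0.4915 0.0072 0.056 ]
(81, 183) [0.5723 0.1369 0.044 ]
(121, 180) [0.572  0.1087 0.044 ]
(139, 297) [0.4826 0.1196 0.044 ]
(107, 298) [0.4837 0.1447 0.044 ]
(106, 247) [0.5259 0.1311 0.047 ]
(519, 251) [ 0.4987 -0.1674  0.047 ]
(269, 190) [0.5564 0.0088 0.041 ]
(379, 190) [ 0.5502 -0.068   0.041 ]
(274, 297) [0.4727 0.0159 0.041 ]
(371, 298) [ 0.4657 -0.0597  0.041 ]
((323.5, 250.0), (68.0, 93.0), 90.0) [ 0.51312305 -0.02598957  0.053     ]
dish [ 0.59226971 -0.03398376  0.037     ] [315.51926871 308.3173155 ]
```

>>> {"api": "move_arm", "payload": {"increments": [{"tx": 0.003,"tz": 0.008},{"tx": 0.003,"tz": 0.02},{"tx": 0.003,"tz": 0.034},{"tx": 0.003,"tz": 0.048},{"tx": 0.003,"tz": 0.058},{"tx": 0.003,"tz": 0.066},{"tx": 0.003,"tz": 0.072},{"tx": 0.003,"tz": 0.076},{"tx": 0.003,"tz": 0.078},{"tx": 0.003,"tz": 0.078}]}}

```text
validation failed for argument at $.in...
```

>>> {"api": "move_arm", "payload": {"increments": [{"tz": 0.001},{"tz": 0.002},{"tz": 0.003},{"tz": 0.004},{"tz": 0.004},{"tz": 0.004}]}}

```text
validation failed for argument at $.in...
```

>>> {"api": "move_arm", "payload": {"increments": [{"tx": 0.003,"ty": 0,"tz": 0.008,"turn": 0},{"tx": 0.003,"ty": 0,"tz": 0.02,"turn": 0},{"tx": 0.003,"ty": 0,"tz": 0.034,"turn": 0},{"tx": 0.003,"ty": 0,"tz": 0.048,"turn": 0},{"tx": 0.003,"ty": 0,"tz": 0.058,"turn": 0},{"tx": 0.003,"ty": 0,"tz": 0.066,"turn": 0},{"tx": 0.003,"ty": 0,"tz": 0.072,"turn": 0},{"tx": 0.003,"ty": 0,"tz": 0.076,"turn": 0},{"tx": 0.003,"ty": 0,"tz": 0.078,"turn": 0},{"tx": 0.003,"ty": 0,"tz": 0.078,"turn": 0}]}}

```text
time_s: 2.7
eef_pos: [0.5115, -0.0272, 0.0532]
eef_rot: [-0.0, -0.677, 0.736, 0.0]
wrist_force: [-0.3, -0.1, -0.5]
opening: -0.001
```

>>> {"api": "move_arm", "payload": {"increments": [{"tx": 0,"ty": 0,"tz": 0.001,"turn": 0},{"tx": 0,"ty": 0,"tz": 0.002,"turn": 0},{"tx": 0,"ty": 0,"tz": 0.003,"turn": 0},{"tx": 0,"ty": 0,"tz": 0.004,"turn": 0},{"tx": 0,"ty": 0,"tz": 0.005,"turn": 0},{"tx": 0,"ty": 0,"tz": 0.005,"turn": 0}]}}

```text
time_s: 3.2
eef_pos: [0.5119, -0.0272, 0.0493]
eef_rot: [0.0, -0.677, 0.736, -0.0]
wrist_force: [-4.1, 0.6, 11.6]
opening: -0.0
```

>>> {"api": "move_arm", "payload": {"increments": [{"tx": 0,"ty": 0,"tz": 0.001,"turn": 0},{"tx": 0,"ty": 0,"tz": 0.002,"turn": 0},{"tx": 0,"ty": 0,"tz": 0.003,"turn": 0},{"tx": 0,"ty": 0,"tz": 0.004,"turn": 0},{"tx": 0,"ty": 0,"tz": 0.005,"turn": 0},{"tx": 0,"ty": 0,"tz": 0.006,"turn": 0},{"tx": 0,"ty": 0,"tz": 0.006,"turn": 0},{"tx": 0,"ty": 0,"tz": 0.006,"turn": 0}]}}

```text
time_s: 3.87
eef_pos: [0.512, -0.0272, 0.0438]
eef_rot: [0.0, -0.677, 0.736, -0.0]
wrist_force: [-4.5, 1.0, 13.0]
opening: -0.003
```

>>> {"api": "move_arm", "payload": {"increments": [{"tx": 0,"ty": 0,"tz": 0.001,"turn": 0},{"tx": -0.001,"ty": 0,"tz": 0.001,"turn": 0},{"tx": -0.002,"ty": 0,"tz": 0.001,"turn": 0},{"tx": -0.004,"ty": 0,"tz": 0.001,"turn": 0},{"tx": -0.006,"ty": 0,"tz": 0.001,"turn": 0},{"tx": -0.009,"ty": 0,"tz": 0.001,"turn": 0},{"tx": -0.012,"ty": 0,"tz": 0.001,"turn": 0},{"tx": -0.015,"ty": 0,"tz": 0.001,"turn": 0},{"tx": -0.018,"ty": 0,"tz": 0.001,"turn": 0},{"tx": -0.021,"ty": 0,"tz": 0.001,"turn": 0},{"tx": -0.024,"ty": 0,"tz": 0.001,"turn": 0},{"tx": -0.027,"ty": 0,"tz": 0.001,"turn": 0},{"tx": -0.03,"ty": 0,"tz": 0.001,"turn": 0},{"tx": -0.033,"ty": 0,"tz": 0.001,"turn": 0},{"tx": -0.035,"ty": 0,"tz": 0.001,"turn": 0},{"tx": -0.037,"ty": 0,"tz": 0.001,"turn": 0},{"tx": -0.038,"ty": 0,"tz": 0.001,"turn": 0},{"tx": -0.039,"ty": 0,"tz": 0.001,"turn": 0},{"tx": -0.04,"ty": 0,"tz": 0.001,"turn": 0},{"tx": -0.04,"ty": 0,"tz": 0.001,"turn": 0}]}}

```text
time_s: 5.53
eef_pos: [0.5158, 0.0127, 0.043]
eef_rot: [0.0, -0.677, 0.736, -0.001]
wrist_force: [-3.8, 1.3, 13.6]
opening: -0.001
```

```bash
python3 - <<'E'
from h import *
from bench import viewer
c=viewer.get_calibration("wrist"); im,d=viewer.camera("wrist"); cv2.imwrite("pics/w2.png",im[:,:,::-1])
E
```

```text
(no output)
```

View pics/w2.png

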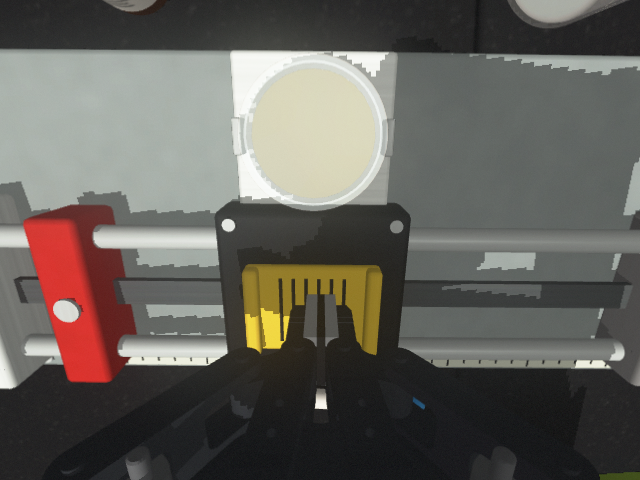

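The carriage followed: the pad stays centred round the fingertips at (313,310), and the red stop's edge at about x=130 is nearer the carriage edge at 217. I'll go on.

>>> {"api": "move_arm", "payload": {"increments": [{"tx": -0.001,"ty": 0,"tz": 0,"turn": 0},{"tx": -0.003,"ty": 0,"tz": 0,"turn": 0},{"tx": -0.006,"ty": 0,"tz": 0,"turn": 0},{"tx": -0.009,"ty": 0,"tz": 0,"turn": 0},{"tx": -0.012,"ty": 0,"tz": 0,"turn": 0},{"tx": -0.015,"ty": 0,"tz": 0,"turn": 0},{"tx": -0.018,"ty": 0,"tz": 0,"turn": 0},{"tx": -0.021,"ty": 0,"tz": 0,"turn": 0},{"tx": -0.024,"ty": 0,"tz": 0,"turn": 0},{"tx": -0.027,"ty": 0,"tz": 0,"turn": 0},{"tx": -0.03,"ty": 0,"tz": 0,"turn": 0},{"tx": -0.033,"ty": 0,"tz": 0,"turn": 0},{"tx": -0.036,"ty": 0,"tz": 0,"turn": 0},{"tx": -0.039,"ty": 0,"tz": 0,"turn": 0},{"tx": -0.042,"ty": 0,"tz": 0,"turn": 0},{"tx": -0.045,"ty": 0,"tz": 0,"turn": 0},{"tx": -0.047,"ty": 0,"tz": 0,"turn": 0},{"tx": -0.049,"ty": 0,"tz": 0,"turn": 0},{"tx": -0.05,"ty": 0,"tz": 0,"turn": 0},{"tx": -0.05,"ty": 0,"tz": 0,"turn": 0}]}}

```text
time_s: 7.25
eef_pos: [0.5204, 0.0627, 0.0432]
eef_rot: [0.001, -0.677, 0.736, -0.001]
wrist_force: [-3.4, 0.8, 13.7]
opening: -0.001
```

>>> {"api": "move_arm", "payload": {"increments": [{"tx": -0.001,"ty": 0,"tz": 0,"turn": 0},{"tx": -0.002,"ty": 0,"tz": 0,"turn": 0},{"tx": -0.003,"ty": 0,"tz": 0,"turn": 0},{"tx": -0.004,"ty": 0,"tz": 0,"turn": 0},{"tx": -0.005,"ty": 0,"tz": 0,"turn": 0},{"tx": -0.005,"ty": 0,"tz": 0,"turn": 0}]}}

```text
time_s: 7.75
eef_pos: [0.5209, 0.0676, 0.0433]
eef_rot: [0.001, -0.677, 0.736, -0.001]
wrist_force: [-3.4, -0.5, 13.2]
opening: -0.003
```

>>> {"api": "move_arm", "payload": {"increments": [{"tx": -0.001,"ty": 0,"tz": 0,"turn": 0},{"tx": -0.002,"ty": 0,"tz": 0,"turn": 0},{"tx": -0.003,"ty": 0,"tz": 0,"turn": 0},{"tx": -0.003,"ty": 0,"tz": 0,"turn": 0},{"tx": -0.003,"ty": 0,"tz": 0,"turn": 0}]}}

```text
time_s: 8.17
eef_pos: [0.5212, 0.0706, 0.0433]
eef_rot: [0.001, -0.677, 0.736, -0.001]
wrist_force: [-3.4, 0.0, 11.9]
opening: 0.002
```

```bash
python3 - <<'E'
from h import *
from bench import viewer
c=viewer.get_calibration("wrist"); im,d=viewer.camera("wrist"); cv2.imwrite("pics/w3.png",im[:,:,::-1])
E
```

```text
(no output)
```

View pics/w3.png

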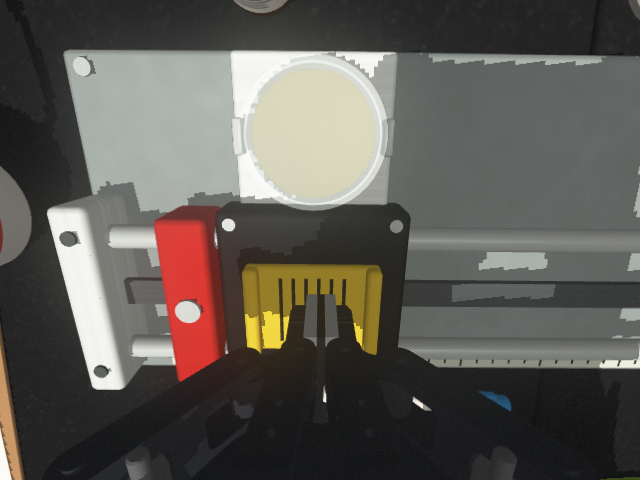

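The red stop's near edge (about 218) now meets the carriage's edge (217), but there's no side force yet. I'll keep creeping and press slightly deeper.

>>> {"api": "move_arm", "payload": {"increments": [{"tx": -0.001,"ty": 0,"tz": 0.0005,"turn": 0},{"tx": -0.002,"ty": 0,"tz": 0.0005,"turn": 0},{"tx": -0.003,"ty": 0,"tz": 0.0005,"turn": 0},{"tx": -0.003,"ty": 0,"tz": 0.0005,"turn": 0},{"tx": -0.003,"ty": 0,"tz": 0.0005,"turn": 0}]}}

```text
time_s: 8.63
eef_pos: [0.5215, 0.0732, 0.0428]
eef_rot: [0.001, -0.677, 0.736, -0.001]
wrist_force: [-3.8, -1.9, 14.4]
opening: 0.0
```

>>> {"api": "move_arm", "payload": {"increments": [{"tx": -0.001,"ty": 0,"tz": 0,"turn": 0},{"tx": -0.002,"ty": 0,"tz": 0,"turn": 0},{"tx": -0.002,"ty": 0,"tz": 0,"turn": 0},{"tx": -0.002,"ty": 0,"tz": 0,"turn": 0}]}}

```text
time_s: 8.97
eef_pos: [0.5217, 0.0739, 0.0428]
eef_rot: [-0.0, -0.677, 0.736, -0.002]
wrist_force: [-3.8, -6.4, 13.6]
opening: -0.001
```

```bash
python3 - <<'E'
from h import *
from bench import viewer,get_obs
c=viewer.get_calibration("wrist"); im,d=viewer.camera("wrist"); cv2.imwrite("pics/w4.png",im[:,:,::-1])
print(get_obs()["wrist_force"])
E
```

```text
[-4.2078949  -7.14047084 13.03087588]
```

View pics/w4.png

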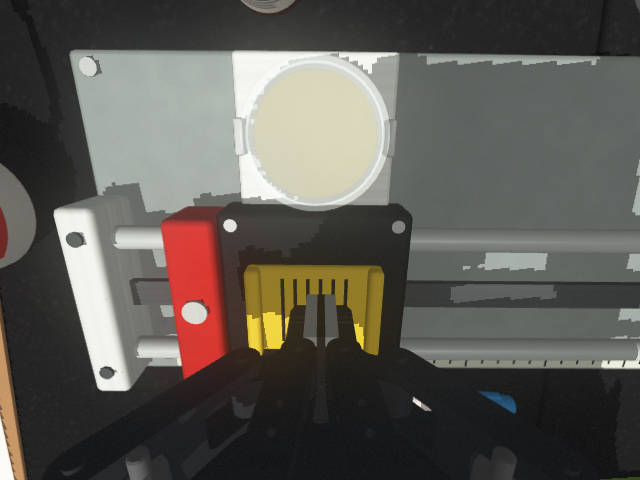

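The tool has stalled with about 7 N of side force, and the carriage sits against the red stop (edges meet at about 222). Now I lift straight up.

>>> {"api": "move_arm", "payload": {"increments": [{"tx": 0,"ty": 0,"tz": 0,"turn": 0},{"tx": 0,"ty": 0,"tz": 0,"turn": 0},{"tx": 0,"ty": 0,"tz": -0.002,"turn": 0},{"tx": 0,"ty": 0,"tz": -0.004,"turn": 0},{"tx": 0,"ty": 0,"tz": -0.006,"turn": 0},{"tx": 0,"ty": 0,"tz": -0.008,"turn": 0},{"tx": 0,"ty": 0,"tz": -0.01,"turn": 0},{"tx": 0,"ty": 0,"tz": -0.013,"turn": 0},{"tx": 0,"ty": 0,"tz": -0.018,"turn": 0},{"tx": 0,"ty": 0,"tz": -0.027,"turn": 0},{"tx": 0,"ty": 0,"tz": -0.04,"turn": 0},{"tx": 0,"ty": 0,"tz": -0.055,"turn": 0},{"tx": 0,"ty": 0,"tz": -0.07,"turn": 0},{"tx": 0,"ty": 0,"tz": -0.085,"turn": 0},{"tx": 0,"ty": 0,"tz": -0.095,"turn": 0},{"tx": 0,"ty": 0,"tz": -0.1,"turn": 0},{"tx": 0,"ty": 0,"tz": -0.1,"turn": 0},{"tx": 0,"ty": 0,"tz": -0.1,"turn": 0}]}}

```text
time_s: 10.52
eef_pos: [0.52, 0.0756, 0.1406]
eef_rot: [-0.0, -0.677, 0.736, 0.0]
wrist_force: [0.2, -0.7, -0.9]
opening: 0.003
```

```bash
python3 - <<'E'
from h import *
from bench import viewer,get_obs
print(get_obs()["wrist_force"])
c=viewer.get_calibration("wrist"); im,d=viewer.camera("wrist"); cv2.imwrite("pics/w5.png",im[:,:,::-1])
im2,d=viewer.camera("scene"); cv2.imwrite("pics/s5.png",cv2.resize(im2[210:380,170:400,::-1],None,fx=3.4,fy=3.4,interpolation=cv2.INTER_CUBIC))
y=blob(im,(18,90,60),(35,255,255),(200,150,450,320)); rc=cv2.minAreaRect(y); print(rc,onplane(c,rc[0],.053))
E
```

```text
[ 0.17593903 -0.70387116 -0.93359872]
((317.008544921875, 247.80471801757812), (90.52317810058594, 80.40229797363281), 2.4895529747009277) [0.52023812 0.07744346 0.053     ]
```

View pics/w5.png

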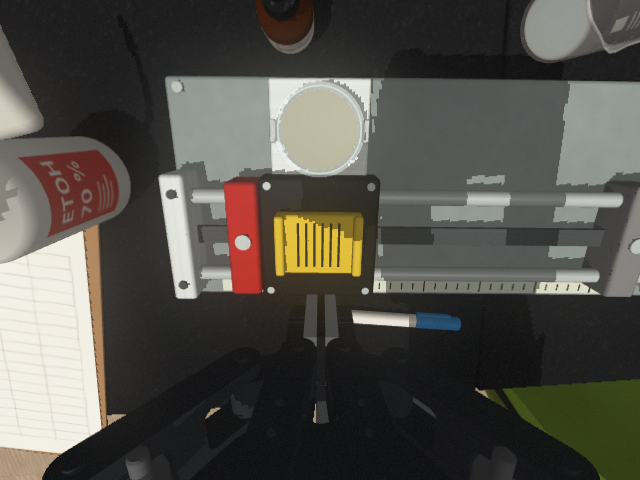

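View pics/s5.png

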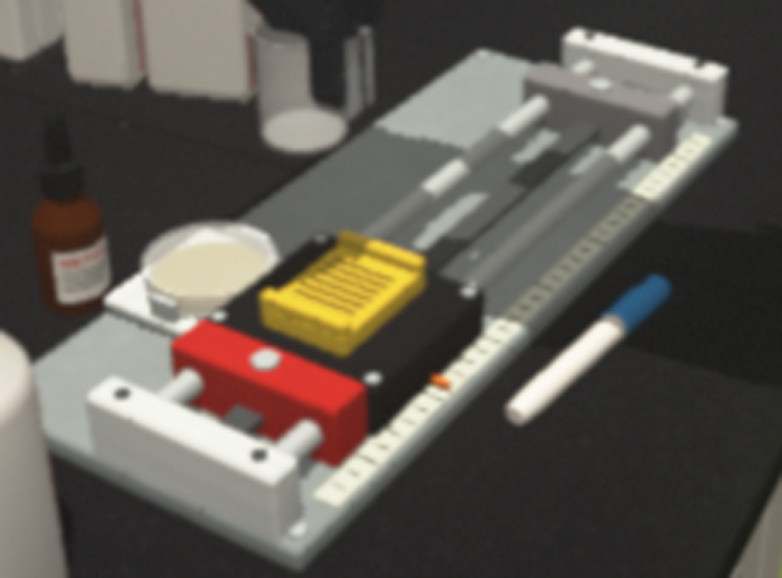

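The wrist and scene views both show the carriage flush against the red stop, the pad up, and the bottle, beaker and marker where they were. The tool is about 9 cm clear of the pad.

```bash
python3 -c "
from bench import workorder
print(workorder.hand_in())"
```

```text
the job is handed in; nothing more can be done
None
```

I pressed the pad about 6–7 mm down with the shut fingertips (about 13 N). With it held down, I dragged the carriage about 101 mm until it met the red stop. I then lifted straight up so the brake came on, drew back about 9 cm and handed the job in at about 10.6 s of the 40 s.

- **Reaching the stop:** the tool stalled with about 7 N of side force while the pad was still down.
- **Final views:** the wrist and scene pictures show no visible gap at the red stop and the pad up. The dish is in its nest, and the bottle, beaker and marker look unmoved.
- **Forces:** the wrist force was back to about 1 N or less, so nothing was being touched. The highest reading I saw was about 15 N.
- **Disagreement:** the last ray-cast put the pad's middle about 53–54 mm from the stop's middle, where contact should give 57 mm. I put this down to measurement error of a few millimetres in the colour outline and calibration, since the stall and both pictures showed contact.

The hand-in gives no verdict, so I can't confirm that it passed.

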